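Space the soldering tile and hold it flush

ROBOT

A 6-joint arm with a two-finger parallel gripper is mounted at the origin on a cart in front of the work surface, level with it; the furniture and walls round the work are solid. World frame = base frame: x ahead of the robot, y to its left, z up, the work surface at z = 0. Lengths are in mm, angles in rad, forces in N, time in s.
With the tool pointing down it reaches from about 350 to 875 mm from the base axis. Payload 4.2 kg.
Tool frame: the origin (TCP) lies midway between the tips of the shut fingers; the grasp point (between the pads) lies 19 mm behind it; z points along the fingers, y is the direction in which the jaws open and shut (so a half turn about z gives the same grasp; the last joint's range is limited). The gripper opens to 85 mm and grips with 20 to 120 N. Pads are 22 mm wide; open, the fingers measure 114 mm over their backs; the gripper's body (76 mm by 85 mm) begins 54 mm behind the grasp point. The pads swing forward as they close: fully open they stand 13 mm farther back than shut.
Start: joints at [-0.883, 0.385, 0.008, 0, -1.194, -0.259], TCP at [259.875, -568.388, 231.312] pointing down, gripper open.
Joint ranges: [-3.14, 3.14], [-1.21, 2.06], [-1.07, 1.41], [-3.16, 2.05], [-2.99, -0.16], [-3.1, 3.1]. Speed limits (rad/s): [2.79, 2.79, 3.14, 3.14, 3.14, 3.14].

INTERFACE

Orientations are given as a unit quaternion [x, y, z, w].
In Python, from bench import arm gives the robot as it stands.
- The arm moves only by the tool send_rows, never from a script. Its arguments are lists of equal length, an entry for each row: "translation": the shift along the tool's x, y, z in mm, a list of three; "dr": the turn, a rotation vector about the tool's x, y, z in degrees, a list of three; "grip": the finger opening in mm, from 0 to 85.4. In form: {"translation": [[dx, dy, dz], ...], "dr": [[ax, ay, az], ...], "grip": [grip, ...]}. A call has exactly 5 rows; each row shifts and turns the commanded pose from where the row before left it, along the tool's axes as they then stand; what a row does not reach is not made up. A row lasts 1/8 s, in which the tool goes at most 62.5 mm and 10.7 degrees, less where a joint would pass 70% of its speed; a pose out of reach is approached as far as the arm can. A call with a gripper value outside its range is refused whole. The fingers move at their own pace and stop on an object; the grip force is fixed at half the most. Time passes only in rows, so rows that do not move let the fingers close, or fill a call up. It gives the time, the measured TCP pose, the force and the opening at its end, in the units of the state.
- arm.read_state(): the state, without advancing time (a new reading comes with each control period).
- arm.get_image(name): name is "scene" or "top" or "wrist"; returns the picture (480x640x3 uint8, red, green, blue); there is no depth.
- arm.camera_info(name): a dict with "fx", "fy", "cx", "cy" (pixels), "D" ([k1, k2, p1, p2, k3] as OpenCV has them; the pictures are not rectified), "cam_to_world" (4x4, takes a point from camera to world coordinates). Camera axes: x right, y down, z forward; pixel columns grow to the right and rows downward; lengths in mm; the calibration is good to about 2 mm. A picture is of the moment at which its call begins: read the wrist's pose just before it. camera_info takes no time and is no camera call; for the wrist camera it gives the pose at the moment of the call.
- arm.job_done(): hands the job in, once; it reports no verdict.
Trained networks look in the newest picture that a camera, given by its name, has taken for a name from the list of things; names that differ only in an ending like _2 or _b are one class to them, and where a whole thing is asked for, a point or a joint stands for the part that bears it (a point fixed in the world has none). Each returns a list of dicts, best first, with "confidence" (0 to 1); they miss things now and then, are a little off and sometimes report something else, mostly with a low value. They report only what shows in the picture. A call takes as long as a camera call.
- arm.search_frame(thing, camera): "xyz" ([x, y, z] in mm, in world coordinates, good to about 4 mm: the middle of the surface that is visible of it).
- arm.place_of(thing, camera): "xyz" ([x, y, z] in mm, in world coordinates, good to about 4 mm: a listed point, or the origin of a listed thing).
The state is a dict: "clock": time; "joints": joint angles; "joint_vel": joint speeds; "joint_efforts": joint torques, N m; "position": TCP position; "ee_rot": TCP orientation; "contact_force": force on the tool from outside, world axes, zero at the start; "wrist_torque": the same for the moment, N m; "gripper_width": finger opening in mm.
Only numpy, scipy, OpenCV 4.12 (cv2) and the standard library are available. Lean on these libraries where they do the work, as an engineer would, in place of code of your own. Each camera call takes 0.05 s, during which the arm holds its last target.

TASK

Lift the brass brush off the row of blocks and lay it on the open table, then stand the blue-handled spacer upright and fully down in the one gap beside the white tile that is wide enough for it, about level with the blocks' ends, and let go of it; never put it into the narrow gap. Then take hold of the tile and slide it, flat on the tray, against the spacer, so that the spacer is pinched flush between tile and thin block. Finish while still holding the tile and pressing it firmly against the spacer, and leave the other things on the table where they are.

Things in the scene. Friction and masses are not known exactly. Their poses are not given: they have to be found in the camera images.
- tray: fixed grey steel tray, 100 x 230 x 6 mm, lying on the table; origin at the centre of its underside, y along the row of blocks, x across the row (away from the robot), z up. On it stand, in a row along its y: a block, the loose tile, a block, all 50 mm along x and 25 mm high, so their tops lie 31 mm above the table. The centres of both blocks are 72 mm from the tray's centre, one on either side; which block is on which side varies.
- thin_block: fixed reddish-brown firebrick, 50 x 20 x 25 mm (x, y, z), two screw heads on top; origin at the centre of its underside, axes as the tray's. The wide gap (20 to 24 mm at the start) lies between it and the tile.
- thick_block: fixed reddish-brown firebrick, 50 x 48 x 25 mm (x, y, z), two screw heads on top; origin at the centre of its underside, axes as the tray's. The gap between it and the tile (6 to 10 mm at the start) is too narrow for the spacer.
- tile_mid (a point): centre of the loose white perforated ceramic tile, 50 x 80 x 25 mm (x, y, z), about 0.25 kg, standing in the row between the two blocks; axes as the tray's at the start. It can be gripped across its 50 mm from above (12.5 mm up to its top) and slides on the tray.
- spacer_mid (a point): centre (25 mm up) of the loose spacer, about 0.12 kg, standing upright on the table at the left of the row: aluminium bar 50 x 16 x 26 mm (x, y, z) with a blue upright handle 30 x 12 mm (x, y) and rising 24 mm on top of it; its y is its 16 mm thickness.
- brush_mid (a point): centre of the wooden stock of the loose brass brush (stock 14 x 190 x 11 mm, x, y, z), bristles up to 19.5 mm above this point, between 25 and 88 mm from it on the -y side; about 0.06 kg. At the start it lies across the tops of the row, its length roughly along the row. It can be gripped across its 14 mm at this point.
- third_hand_2: fixed third-hand holder on the left hearth board, not part of the job, but stay clear of it when carrying things across: its origin lies in the middle of it at its underside, its arm and tweezers rise from there to a tip about 45 mm nearer the robot, 60 mm further left and 0.19 m above the table
- brush_spot (a point): a point on the bare table top, at the left; the brush can lie here with its length along world y (left to right). Any other open stretch of table serves as well.
- red_pot: bystander: small pot with red lid, 41 mm wide, 36 mm high, behind the row; origin at the centre of its underside
- pliers_red: bystander: pliers with red handles, 49 x 144 x 12 mm, behind the row; origin at the centre of its underside
- pliers_blue: bystander: pliers with blue handles, 49 x 158 x 12 mm, behind the row; origin at the centre of its underside
- pot_wax: bystander: pot with pale cloth-like lid, 59 mm wide, 40 mm high, at the left edge of the table; origin at the centre of its underside

How it is judged:
By the outcome, as a careful person would: the job done as asked, in the order asked, and still so for the second after the job is handed in, while the arm keeps its last pose, push and grip.
It also fails if it takes over 72 s, if anything falls off the work surface, if the arm or the gripper's body presses on something with over 40 N, if the wrist force passes 120 N, or if a joint passes its speed limit or range.

## Working session

There is one attempt and no reset: what is moved stays moved. The work goes in short steps, Python scripts to look and compute and a tool call to move; the robot and the scene stay as the last step left them, time stands still between calls to the robot, and variables do not carry over. Pictures are saved under pics/ and viewed, and the job is handed in when it is done.

Besides the shell and the picture viewer there is one more tool, called after ">>>" by a JSON object that holds its "op" and its "data", one argument or row to a line. send_rows: Moves the arm, as the interface text tells. Its arguments: {"type":"object","properties":{"translation":{"type":"array"},"dr":{"type":"array"},"grip":{"type":"array"}},"required":["translation","dr","grip"]}

```bash
ls; mkdir -p pics; python3 - <<'E'
from bench import arm
import cv2
s=arm.read_state(); print({k:s[k] for k in ('clock','position','ee_rot','contact_force','gripper_width')})
for n in ('scene','top','wrist'):
    im=arm.get_image(n); cv2.imwrite(f'pics/{n}0.png',im[:,:,::-1])
    ci=arm.camera_info(n); print(n,ci['fx'],[[round(float(v),3) for v in r] for r in ci['cam_to_world']])
for n in ('top','scene'):
  for t in ('tray','thin_block','thick_block','tile_mid','spacer_mid','brush_mid','third_hand_2','brush_spot','red_pot','pliers_red','pliers_blue','pot_wax'):
    r=arm.place_of(t,n); print(n,t,[([round(float(v)) for v in q['xyz']],round(q['confidence'],2)) for q in r[:2]])
print(arm.read_state()['clock'])
E
```

```text
pics
{'clock': 0.0, 'position': array([ 259.61236225, -567.87827596,  230.20625784]), 'ee_rot': array([-2.12673185e-01,  9.77122763e-01,  1.06994738e-03, -2.78569218e-04]), 'contact_force': array([ 0.37316657, -0.00714057, -0.34497197]), 'gripper_width': 85.51903032541715}
scene 469.0670182848736 [[0.555, -0.576, 0.601, 35.847], [-0.832, -0.376, 0.408, -442.55], [-0.009, -0.726, -0.688, 664.293], [0.0, 0.0, 0.0, 1.0]]
top 460.2515287893448 [[-0.004, -0.989, 0.147, 420.766], [-1.0, 0.004, 0.001, -62.047], [-0.001, -0.147, -0.989, 1127.121], [0.0, 0.0, 0.0, 1.0]]
wrist 411.96315713876106 [[-0.416, 0.871, 0.261, 193.479], [0.909, 0.398, 0.121, -598.344], [0.001, 0.288, -0.958, 372.728], [0.0, 0.0, 0.0, 1.0]]
top tray [([484, -290, 1], 0.96), ([433, 29, 24], 0.37)]
top thin_block [([467, -362, 10], 0.63)]
top thick_block [([495, -220, 7], 0.57)]
top tile_mid [([488, -293, 19], 0.7)]
top spacer_mid [([430, 30, 24], 0.63)]
top brush_mid [([484, -293, 34], 0.96)]
top third_hand_2 []
top brush_spot [([454, 204, 4], 0.62)]
top red_pot [([678, -251, -2], 0.78)]
top pliers_red []
top pliers_blue [([758, -139, -1], 0.89)]
top pot_wax [([626, 277, 0], 0.78), ([758, -139, 0], 0.33)]
scene tray [([479, -292, -2], 0.96)]
scene thin_block [([468, -363, 7], 0.76)]
scene thick_block [([493, -219, 6], 0.88)]
scene tile_mid [([483, -290, 18], 0.6), ([453, 202, 1], 0.16)]
scene spacer_mid [([429, 32, 24], 0.69), ([682, -357, 0], 0.42)]
scene brush_mid [([480, -291, 36], 0.75), ([492, -216, 8], 0.52)]
scene third_hand_2 []
scene brush_spot [([453, 197, 4], 0.77), ([762, -140, -1], 0.19)]
scene red_pot [([682, -244, 0], 0.84)]
scene pliers_red [([685, -360, 1], 0.89)]
scene pliers_blue [([495, -218, 6], 0.64), ([760, -143, -2], 0.58)]
scene pot_wax [([628, 271, 2], 0.77)]
1.35
```

View pics/top0.png

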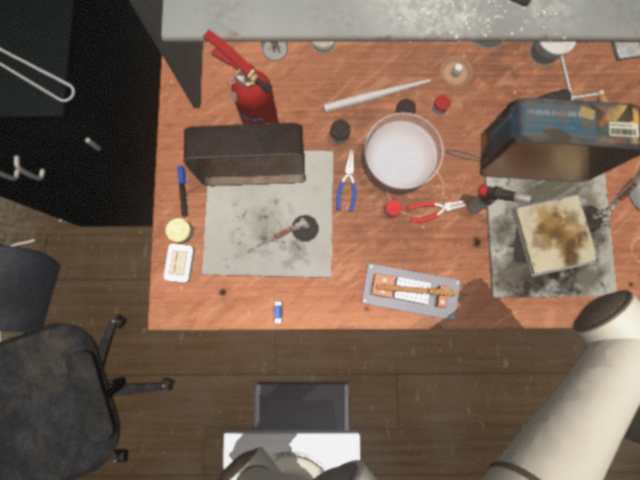

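View pics/scene0.png

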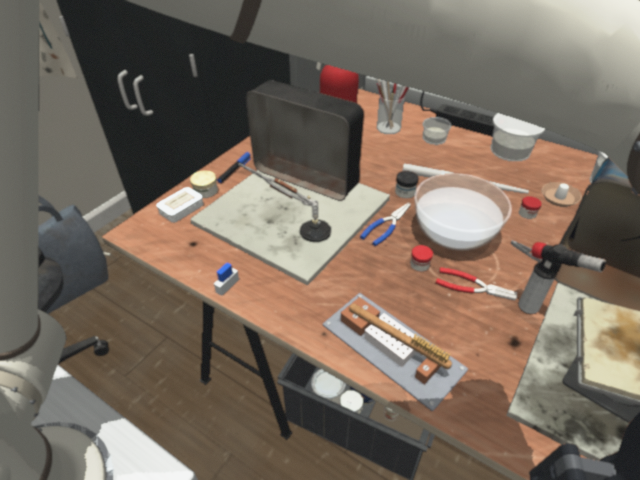

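View pics/wrist0.png

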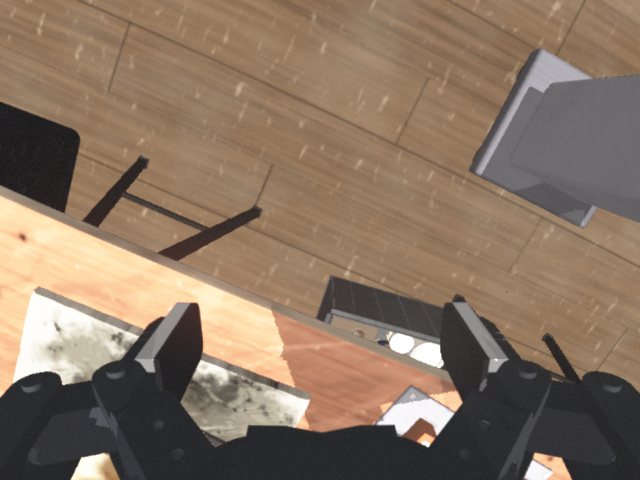

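The row runs along about yaw -10°, with the thick block on the left (+y) and the thin block on the right. The wide gap is on the right, and the brush lies on top with its bristles to the right. In the top image the open table behind the row, around px (430,240), is free. I'll write a planning helper.

```bash
cat > h.py <<'E'
from bench import arm
import numpy as np, cv2, math
from scipy.spatial.transform import Rotation as R
def st():
    s=arm.read_state(); r=R.from_quat(s['ee_rot']); m=r.as_matrix()
    return s,np.array(s['position']),r,math.degrees(math.atan2(m[1,0],m[0,0]))
def down(yaw): # tool x at yaw deg, z down
    c,s=math.cos(math.radians(yaw)),math.sin(math.radians(yaw))
    return R.from_matrix(np.array([[c,s,0],[s,-c,0],[0,0,-1]]))
def plan(xyz,yaw,n,p=None,r=None):
    s,p0,r0,_=st()
    p=p0 if p is None else np.array(p); r=r0 if r is None else r
    tgt=down(yaw); rv=(r.inv()*tgt).as_rotvec()/n; step=(np.array(xyz)-p)/n
    q=r; out=[]
    for i in range(n):
        out.append(np.round(q.inv().apply(step),1).tolist()); q=q*R.from_rotvec(rv)
    print('tr',out); print('dr',np.round(np.degrees(rv),2).tolist())
def info():
    s,p,r,y=st(); print('t',round(s['clock'],2),'p',np.round(p,1),'yaw',round(y,2),'tilt',np.round(r.as_matrix()[:2,2],4),'F',np.round(s['contact_force'],1),'g',round(s['gripper_width'],1))
def snap(n,f):
    ci=arm.camera_info(n); im=arm.get_image(n); cv2.imwrite('pics/'+f,im[:,:,::-1]); return im,ci
def pix2plane(ci,uv,z):
    K=np.array([[ci['fx'],0,ci['cx']],[0,ci['fy'],ci['cy']],[0,0,1]])
    u=cv2.undistortPoints(np.array(uv,float).reshape(-1,1,2),K,np.array(ci['D'],float)).reshape(-1,2)
    T=np.array(ci['cam_to_world']); d=np.c_[u,np.ones(len(u))]@T[:3,:3].T; o=T[:3,3]
    return o+d*((z-o[2])/d[:,2])[:,None]
def world2pix(ci,P):
    K=np.array([[ci['fx'],0,ci['cx']],[0,ci['fy'],ci['cy']],[0,0,1]]); T=np.linalg.inv(np.array(ci['cam_to_world']))
    return cv2.projectPoints(np.array(P,float).reshape(-1,3),cv2.Rodrigues(T[:3,:3])[0],T[:3,3],K,np.array(ci['D'],float))[0].reshape(-1,2)
E
python3 - <<'E'
from h import *
plan([482,-292,200],-100.3,10)
E
```

```text
tr [[-31.7, 15.9, 3.1], [-33.1, 12.8, 3.1], [-34.1, 9.5, 3.1], [-34.9, 6.2, 3.1], [-35.3, 2.8, 3.1], [-35.5, -0.6, 3.1], [-35.2, -4.0, 3.1], [-34.7, -7.3, 3.1], [-33.8, -10.6, 3.1], [-32.6, -13.8, 3.1]]
dr [0.0, -0.0, -5.51]
```

>>> {"op": "send_rows", "data": {
  "translation": [
    [-31.7, 15.9, 3],
    [-33.1, 12.8, 3],
    [-34.1, 9.5, 3],
    [-34.9, 6.2, 3],
    [-35.3, 2.8, 3]
  ],
  "dr": [
    [0, 0, -5.5],
    [0, 0, -5.5],
    [0, 0, -5.5],
    [0, 0, -5.5],
    [0, 0, -5.5]
  ],
  "grip": [85, 85, 85, 85, 85]
}}

```text
clock: 1.98
position: [371.7, -429.5, 216.4]
ee_rot: [-0.44, 0.898, -0.0, 0.0]
contact_force: [0.1, 0.4, -0.4]
gripper_width: 84.8
```

>>> {"op": "send_rows", "data": {
  "translation": [
    [-35.5, -0.6, 3],
    [-35.2, -4, 3],
    [-34.7, -7.3, 3],
    [-33.8, -10.6, 3],
    [-32.6, -13.8, 3]
  ],
  "dr": [
    [0, 0, -5.5],
    [0, 0, -5.5],
    [0, 0, -5.5],
    [0, 0, -5.5],
    [0, 0, -5.5]
  ],
  "grip": [60, 60, 60, 60, 60]
}}

```text
clock: 2.6
position: [483.0, -291.4, 201.4]
ee_rot: [-0.641, 0.767, -0.0, 0.0]
contact_force: [-0.7, -0.3, 0.0]
gripper_width: 60.3
```

```bash
python3 - <<'E'
from h import *
info(); im,ci=snap('wrist','w1.png'); info()
for t in ('tray','thin_block','thick_block','tile_mid','brush_mid'):
    r=arm.place_of(t,'wrist'); print(t,[([round(float(v)) for v in q['xyz']],round(q['confidence'],2)) for q in r[:2]])
E
```

```text
t 2.6 p [ 483.  -291.4  201.4] yaw -100.24 tilt [ 0.0004 -0.0002] F [-0.7 -0.3  0. ] g 60.3
t 2.65 p [ 485.1 -289.2  200.9] yaw -99.96 tilt [0.0012 0.0004] F [ 0.5  1.2 -0.7] g 60.2
tray []
thin_block [([468, -360, 6], 0.56)]
thick_block [([491, -221, 5], 0.75)]
tile_mid [([483, -286, 21], 0.59)]
brush_mid [([479, -298, 36], 0.83)]
```

View pics/w1.png

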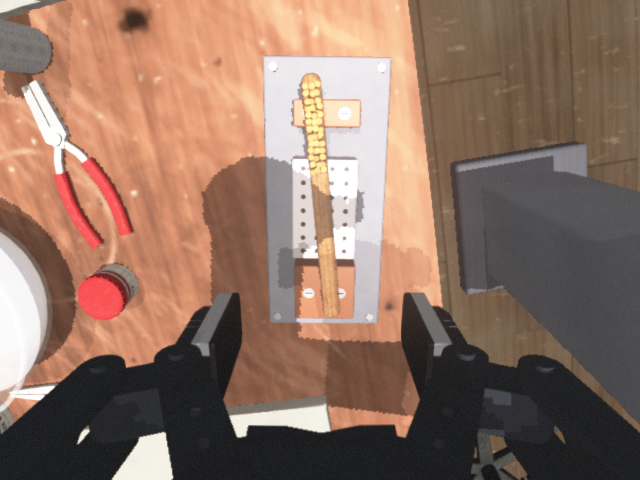

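```bash
python3 - <<'E'
from h import *
ci=arm.camera_info('wrist')
a=lambda n,uv,z: print(n,np.round(pix2plane(ci,uv,z)[:,:2],1).tolist())
def line(n,uv,z):
    P=pix2plane(ci,uv,z)[:,:2]; print(n,np.round(P,1).tolist(),'mean',np.round(P.mean(0),1),'ang',[round(math.degrees(math.atan2(*(P[i+1]-P[i])[::-1])),1) for i in range(0,len(P),2)])
line('tray edges',[(264,57),(270,322),(391,58),(377,324)],6)
line('tray ends',[(264,57),(391,58),(270,322),(377,324)],6)
line('brush butt/tip stock z42',[(331,316),(311,73)],42)
line('tile corners far,near',[(293,158),(357,160),(294,259),(355,260)],31)
line('thin near/far edge top',[(293,126),(360,127),(293,99),(361,100)],31)
line('thick near edge',[(296,264),(355,263)],31)
# edges of gray
E
python3 - <<'E'
import cv2
im=cv2.imread('pics/w1.png')
cv2.imwrite('pics/w1z.png',cv2.resize(im[50:330,240:420],None,fx=2.1,fy=2.1,interpolation=cv2.INTER_CUBIC))
E
```

```text
tray edges [[504.9, -411.6], [549.3, -188.9], [408.8, -393.2], [452.7, -168.9]] mean [ 478.9 -290.7] ang [78.7, 78.9]
tray ends [[504.9, -411.6], [408.8, -393.2], [549.3, -188.9], [452.7, -168.9]] mean [ 478.9 -290.7] ang [169.1, 168.3]
brush butt/tip stock z42 [[490.4, -204.0], [471.3, -390.2]] mean [ 480.8 -297.1] ang [-95.9]
tile corners far,near [[496.1, -333.8], [448.9, -323.5], [511.6, -254.3], [463.2, -244.4]] mean [ 480. -289.] ang [167.7, 168.5]
thin near/far edge top [[491.5, -356.9], [442.9, -347.2], [487.6, -375.8], [439.1, -366.1]] mean [ 465.2 -361.5] ang [168.7, 168.7]
thick near edge [[510.9, -249.7], [463.6, -241.9]] mean [ 487.3 -245.8] ang [170.6]
```

View pics/w1z.png

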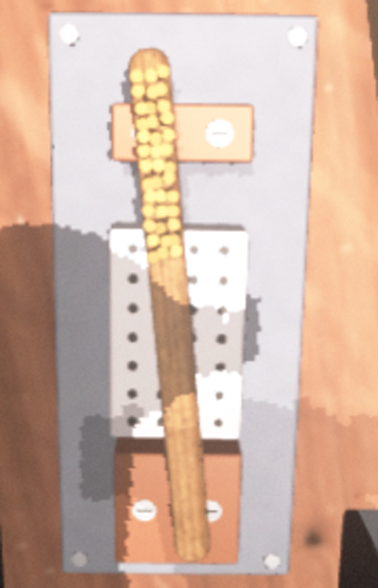

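```bash
python3 - <<'E'
from h import *
info(); plan([481.5,-294,60],-95.9,5)
E
```

```text
t 2.9 p [ 481.8 -292.8  201.4] yaw -100.49 tilt [-0.0001 -0.0001] F [ 0.2 -0.6 -0.1] g 60.0
tr [[0.2, 0.0, 28.3], [0.2, 0.0, 28.3], [0.2, 0.0, 28.3], [0.2, 0.0, 28.3], [0.2, 0.0, 28.3]]
dr [0.0, -0.0, -0.92]
```

>>> {"op": "send_rows", "data": {
  "translation": [
    [0.2, 0, 28],
    [0.2, 0, 28],
    [0.2, 0, 28],
    [0.2, 0, 28],
    [0.2, 0, 28]
  ],
  "dr": [
    [0, 0, -0.9],
    [0, 0, -0.9],
    [0, 0, -0.9],
    [0, 0, -0.9],
    [0, 0, -0.9]
  ],
  "grip": [36, 36, 36, 36, 36]
}}

```text
clock: 3.52
position: [481.5, -294.5, 60.8]
ee_rot: [-0.669, 0.743, -0.0, 0.0]
contact_force: [-0.8, -0.4, 0.8]
gripper_width: 35.9
```

>>> {"op": "send_rows", "data": {
  "translation": [
    [0, 0, 10],
    [0, 0, 10],
    [0, 0, 5],
    [0, 0, 0],
    [0, 0, 0]
  ],
  "dr": [
    [0, 0, 0],
    [0, 0, 0],
    [0, 0, 0],
    [0, 0, 0],
    [0, 0, 0]
  ],
  "grip": [36, 36, 36, 36, 36]
}}

```text
clock: 4.15
position: [482.6, -293.5, 37.0]
ee_rot: [-0.67, 0.743, -0.001, 0.0]
contact_force: [0.6, 0.8, -0.1]
gripper_width: 36.0
```

```bash
python3 - <<'E'
from h import *
info(); im,ci=snap('wrist','w2.png'); info(); snap('scene','s2.png');info()
E
```

```text
t 4.15 p [ 482.6 -293.5   37. ] yaw -95.92 tilt [ 0.0013 -0.0004] F [ 0.6  0.8 -0.1] g 36.0
t 4.2 p [ 482.5 -293.5   37. ] yaw -95.92 tilt [ 0.0013 -0.0004] F [-1.4  0.7 -0.3] g 36.2
t 4.25 p [ 482.4 -293.4   36.9] yaw -95.92 tilt [ 0.0011 -0.0003] F [ 0.   0.2 -0.1] g 36.2
```

View pics/w2.png

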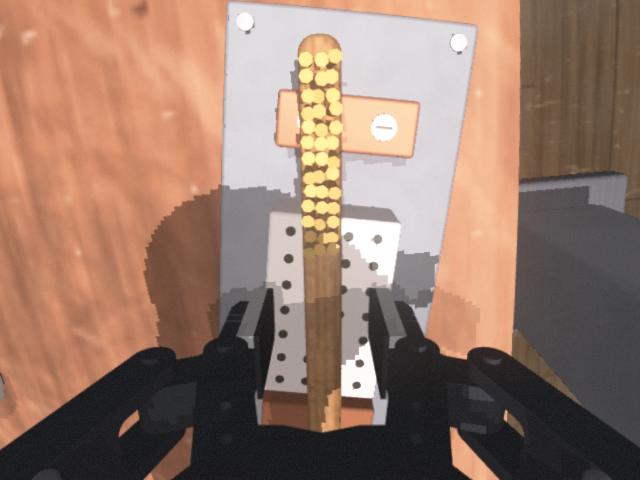

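The wrist view shows the stock centred between the fingers (px 305–342, fingers at 272/370) and aligned with them. I'll go down 2.5 mm and close.

>>> {"op": "send_rows", "data": {
  "translation": [
    [0, 0, 2.5],
    [0, 0, 0],
    [0, 0, 0],
    [0, 0, 0],
    [0, 0, 0]
  ],
  "dr": [
    [0, 0, 0],
    [0, 0, 0],
    [0, 0, 0],
    [0, 0, 0],
    [0, 0, 0]
  ],
  "grip": [36, 25, 10, 5, 5]
}}

```text
clock: 4.88
position: [482.3, -293.4, 34.0]
ee_rot: [-0.67, 0.743, -0.0, 0.0]
contact_force: [-0.8, 0.0, 1.4]
gripper_width: 11.6
```

>>> {"op": "send_rows", "data": {
  "translation": [
    [0, 0, -1],
    [0, 0, -5],
    [0, 0, -15],
    [0, 0, -20],
    [0, 0, -20]
  ],
  "dr": [
    [0, 0, 0],
    [0, 0, 0],
    [0, 0, 0],
    [0, 0, 0],
    [0, 0, 0]
  ],
  "grip": [5, 5, 5, 5, 5]
}}

```text
clock: 5.5
position: [482.3, -293.5, 96.4]
ee_rot: [-0.67, 0.743, -0.0, 0.0]
contact_force: [0.4, -0.3, -0.4]
gripper_width: 11.8
```

```bash
python3 - <<'E'
from h import *
info(); im,ci=snap('wrist','w3.png'); info(); 
plan([602,-285,95],-98,5)
E
```

```text
t 5.5 p [ 482.3 -293.5   96.4] yaw -95.93 tilt [ 0.0009 -0.0004] F [ 0.4 -0.3 -0.4] g 11.8
t 5.55 p [ 484.1 -294.2   99.4] yaw -95.88 tilt [ 0.0061 -0.0028] F [ 1.5 -0.9  1.8] g 11.9
tr [[-4.3, -23.3, 1.0], [-4.4, -23.2, 1.0], [-4.6, -23.2, 1.0], [-4.8, -23.2, 0.9], [-4.9, -23.1, 0.9]]
dr [-0.07, -0.02, 0.42]
```

View pics/w3.png

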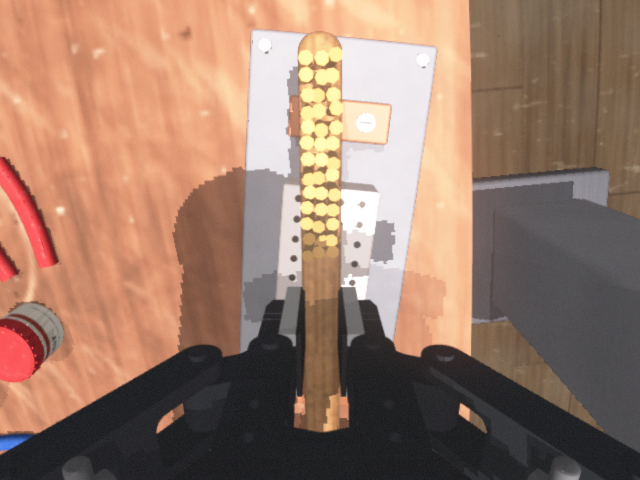

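The brush is held level and free of the row. I'll move it behind the row to about (598,-287).

>>> {"op": "send_rows", "data": {
  "translation": [
    [-2, -23, 0],
    [-2, -23, 0],
    [-2, -23, 0],
    [-2, -23, 0],
    [-2, -23, 0]
  ],
  "dr": [
    [0, 0, 0.5],
    [0, 0, 0.5],
    [0, 0, 0.5],
    [0, 0, 0.5],
    [0, 0, 0.5]
  ],
  "grip": [5, 5, 5, 5, 5]
}}

```text
clock: 6.18
position: [598.2, -297.3, 95.2]
ee_rot: [-0.653, 0.757, -0.0, 0.0]
contact_force: [0.1, -0.6, -0.9]
gripper_width: 11.5
```

>>> {"op": "send_rows", "data": {
  "translation": [
    [0, 0, 30],
    [0, 0, 30],
    [0, 0, 20],
    [0, 0, 5],
    [0, 0, 0]
  ],
  "dr": [
    [0, 0, 0],
    [0, 0, 0],
    [0, 0, 0],
    [0, 0, 0],
    [0, 0, 0]
  ],
  "grip": [5, 5, 5, 5, 5]
}}

```text
clock: 6.8
position: [597.8, -297.5, 10.3]
ee_rot: [-0.653, 0.757, -0.0, 0.0]
contact_force: [-0.5, 0.1, -0.6]
gripper_width: 12.1
```

```bash
python3 - <<'E'
from h import *
info(); im,ci=snap('scene','s4.png'); info(); 
E
```

```text
t 6.8 p [ 597.8 -297.5   10.3] yaw -98.42 tilt [ 0.0005 -0.0003] F [-0.5  0.1 -0.6] g 12.1
t 6.85 p [ 598.1 -297.6   10.9] yaw -98.42 tilt [ 0.0016 -0.0006] F [-0.9  0.1 -0.3] g 11.7
```

View pics/s4.png

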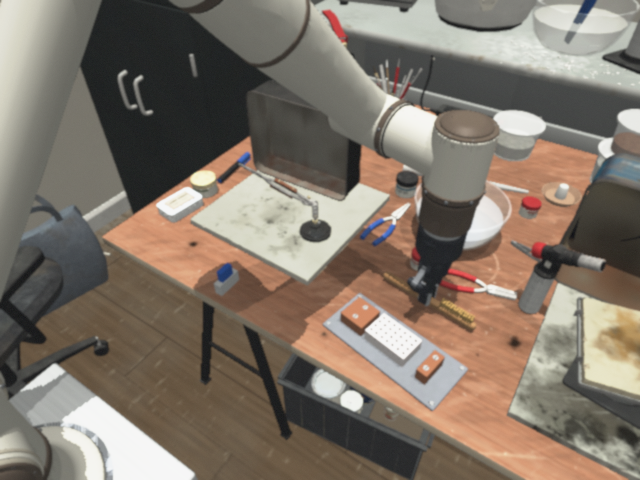

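Clear spot: the brush hovers behind the row in the open. I'll lower it and release.

>>> {"op": "send_rows", "data": {
  "translation": [
    [0, 0, 4],
    [0, 0, 3],
    [0, 0, 0],
    [0, 0, 0],
    [0, 0, 0]
  ],
  "dr": [
    [0, 0, 0],
    [0, 0, 0],
    [0, 0, 0],
    [0, 0, 0],
    [0, 0, 0]
  ],
  "grip": [5, 5, 5, 16, 30]
}}

```text
clock: 7.48
position: [597.5, -297.4, 2.9]
ee_rot: [-0.653, 0.757, -0.0, 0.0]
contact_force: [-0.4, -0.2, -0.2]
gripper_width: 29.4
```

>>> {"op": "send_rows", "data": {
  "translation": [
    [0, 0, -5],
    [0, 0, -30],
    [0, 0, -45],
    [0, 0, -45],
    [0, 0, 0]
  ],
  "dr": [
    [0, 0, 0],
    [0, 0, 0],
    [0, 0, 0],
    [0, 0, 0],
    [0, 0, 0]
  ],
  "grip": [30, 30, 30, 40, 40]
}}

```text
clock: 8.1
position: [600.1, -298.3, 133.5]
ee_rot: [-0.653, 0.757, -0.005, 0.003]
contact_force: [-0.8, 0.1, -0.7]
gripper_width: 40.3
```

```bash
python3 - <<'E'
from h import *
info(); im,ci=snap('wrist','w5.png'); info(); snap('top','t5.png')
im=cv2.imread('pics/t5.png'); cv2.imwrite('pics/t5z.png',cv2.resize(im[180:340,240:500],None,fx=3,fy=3,interpolation=cv2.INTER_CUBIC))
im=cv2.imread('pics/s4.png'); cv2.imwrite('pics/s4z.png',cv2.resize(im[240:310,190:270],None,fx=7,fy=7,interpolation=cv2.INTER_CUBIC))
for c in ('top','scene'):
  if c=='scene': arm.get_image(c)
  for t in ('spacer_mid','third_hand_2'):
    r=arm.place_of(t,c); print(c,t,[([round(float(v)) for v in q['xyz']],round(q['confidence'],2)) for q in r[:2]])
plan([430,30,200],180,15)
E
```

```text
t 8.1 p [ 600.1 -298.3  133.5] yaw -98.39 tilt [ 0.0099 -0.0035] F [-0.8  0.1 -0.7] g 40.3
t 8.15 p [ 598.5 -297.6  130.6] yaw -98.43 tilt [ 0.0051 -0.0012] F [-0.  -0.8 -1.5] g 39.7
top spacer_mid [([431, 26, 23], 0.6)]
top third_hand_2 []
scene spacer_mid [([432, 34, 27], 0.94)]
scene third_hand_2 [([596, -298, 5], 0.33)]
tr [[-19.9, 14.2, -4.9], [-18.5, 16.0, -4.9], [-16.9, 17.7, -4.9], [-15.2, 19.2, -4.9], [-13.3, 20.6, -4.9], [-11.2, 21.8, -4.9], [-9.1, 22.7, -4.9], [-6.9, 23.5, -4.9], [-4.7, 24.0, -4.9], [-2.4, 24.4, -4.9], [-0.1, 24.5, -4.9], [2.2, 24.4, -4.9], [4.5, 24.1, -4.9], [6.8, 23.5, -4.9], [9.0, 22.8, -4.9]]
dr [0.01, -0.01, 5.44]
```

View pics/w5.png

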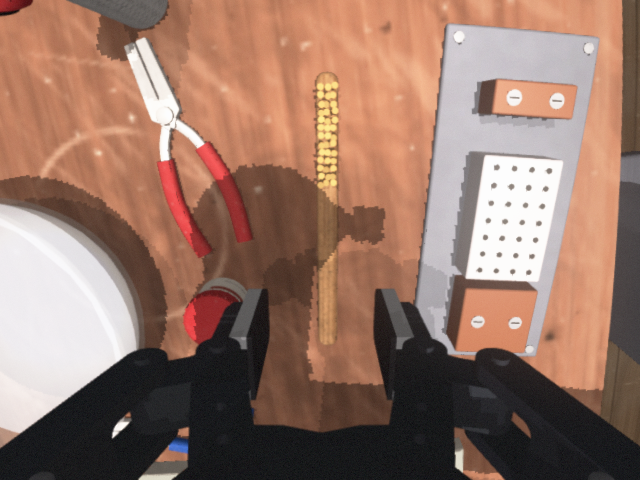

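View pics/s4z.png

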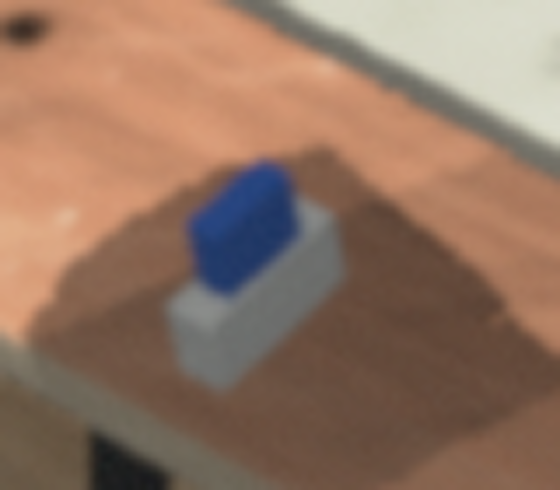

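View pics/t5z.png

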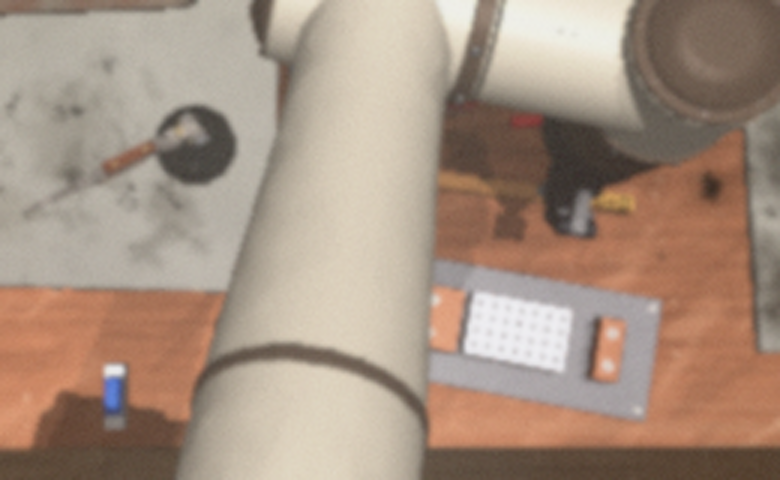

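```bash
python3 - <<'E'
from h import *
im,ci=snap('wrist','w6.png'); info()
im=cv2.imread('pics/w6.png'); cv2.imwrite('pics/w6z.png',cv2.resize(im[10:370,400:620],None,fx=1.65*1,fy=1.65,interpolation=cv2.INTER_CUBIC))
np.save('ci6.npy',ci,allow_pickle=True)
E
```

```text
t 8.5 p [ 596.9 -297.2  126.6] yaw -98.43 tilt [-0.0021  0.0005] F [ 0.3 -1.2  0. ] g 39.8
```

View pics/w6z.png

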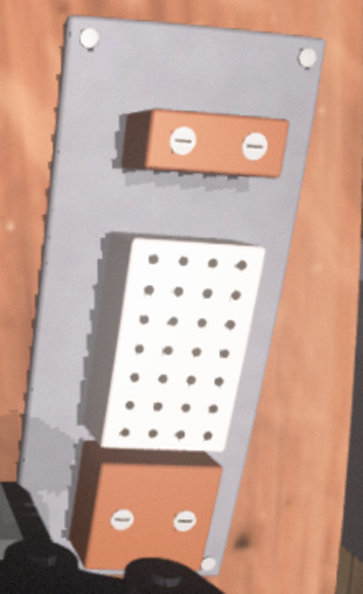

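>>> {"op": "send_rows", "data": {
  "translation": [
    [-20, 14, -5],
    [-18.5, 16, -5],
    [-17, 17.7, -5],
    [-15.2, 19.2, -5],
    [-13.3, 20.6, -5]
  ],
  "dr": [
    [0, 0, 5.4],
    [0, 0, 5.4],
    [0, 0, 5.4],
    [0, 0, 5.4],
    [0, 0, 5.4]
  ],
  "grip": [40, 40, 40, 40, 40]
}}

```text
clock: 9.12
position: [541.5, -187.5, 152.4]
ee_rot: [-0.457, 0.889, 0.0, -0.0]
contact_force: [-0.2, -0.5, 0.8]
gripper_width: 40.0
```

>>> {"op": "send_rows", "data": {
  "translation": [
    [-11.2, 21.8, -5],
    [-9.1, 22.7, -5],
    [-6.9, 23.5, -5],
    [-4.7, 24, -5],
    [-2.4, 24.4, -5]
  ],
  "dr": [
    [0, 0, 5.4],
    [0, 0, 5.4],
    [0, 0, 5.4],
    [0, 0, 5.4],
    [0, 0, 5.4]
  ],
  "grip": [40, 40, 40, 40, 40]
}}

```text
clock: 9.75
position: [485.2, -78.8, 177.6]
ee_rot: [-0.237, 0.972, 0.0, -0.0]
contact_force: [0.3, 0.9, 0.1]
gripper_width: 39.9
```

>>> {"op": "send_rows", "data": {
  "translation": [
    [0, 24.5, -5],
    [2.2, 24.4, -5],
    [4.5, 24, -5],
    [6.8, 23.5, -5],
    [9, 22.8, -5]
  ],
  "dr": [
    [0, 0, 5.4],
    [0, 0, 5.4],
    [0, 0, 5.4],
    [0, 0, 5.4],
    [0, 0, 5.4]
  ],
  "grip": [40, 40, 40, 40, 40]
}}

```text
clock: 10.38
position: [428.8, 29.8, 202.7]
ee_rot: [-0.003, 1.0, -0.0, -0.0]
contact_force: [0.4, 0.5, 0.7]
gripper_width: 39.9
```

```bash
python3 - <<'E'
from h import *
info(); im,ci=snap('wrist','w7.png'); info()
np.save('ci7.npy',ci,allow_pickle=True)
r=arm.place_of('spacer_mid','wrist'); print([([round(float(v)) for v in q['xyz']],round(q['confidence'],2)) for q in r[:2]])
E
```

```text
t 10.38 p [428.8  29.8 202.7] yaw -179.61 tilt [-0.0005 -0.0003] F [0.4 0.5 0.7] g 39.9
t 10.43 p [428.3  31.  203.4] yaw -179.65 tilt [0.0006 0.0008] F [-0.6  1.6 -0.1] g 39.7
[([433, 33, 23], 0.71)]
```

View pics/w7.png

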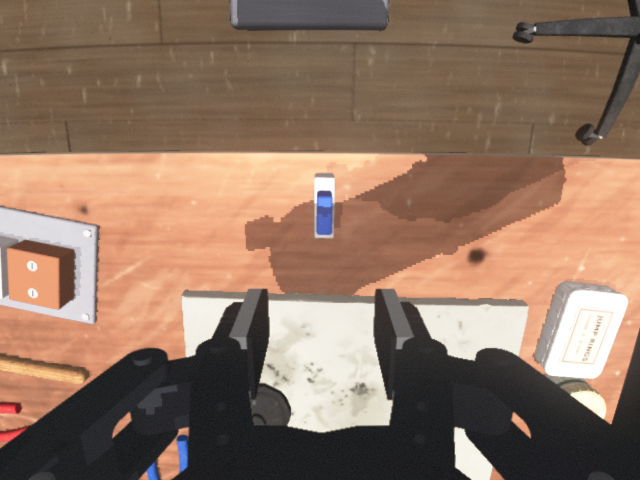

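```bash
python3 - <<'E'
from h import *
im=cv2.imread('pics/w7.png'); cv2.imwrite('pics/w7z.png',cv2.resize(im[165:250,290:360],None,fx=7,fy=7,interpolation=cv2.INTER_CUBIC))
ci=np.load('ci6.npy',allow_pickle=True).item()
def c(uv): return [(400+u/1.65,10+v/1.65) for u,v in uv]
def line(n,uv,z):
    P=pix2plane(ci,uv,z)[:,:2]; print(n,np.round(P,1).tolist(),'mean',np.round(P.mean(0),1),'ang',[round(math.degrees(math.atan2(*(P[i+1]-P[i])[::-1])),1) for i in range(0,len(P),2)])
line('tray far edge',c([(68,16),(324,40)]),6)
line('tile',c([(132,238),(264,246),(102,446),(226,451)]),31)
line('tile sides',c([(132,238),(102,446),(264,246),(226,451)]),31)
line('thin',c([(146,166),(278,177),(154,109),(288,121)]),31)
line('thick near edge, far',c([(100,451),(221,465),(86,568),(205,573)]),31)
E
```

```text
tray far edge [[508.2, -410.8], [411.6, -392.3]] mean [ 459.9 -401.6] ang [169.1]
tile [[498.8, -331.9], [450.7, -322.7], [513.4, -254.4], [464.5, -244.5]] mean [ 481.9 -288.4] ang [169.1, 168.6]
tile sides [[498.8, -331.9], [513.4, -254.4], [450.7, -322.7], [464.5, -244.5]] mean [ 481.9 -288.4] ang [79.3, 80.0]
thin [[492.7, -355.8], [445.5, -346.3], [489.0, -374.2], [441.8, -364.8]] mean [ 467.3 -360.3] ang [168.6, 168.8]
thick near edge, far [[514.3, -252.5], [466.5, -238.8], [522.0, -201.1], [472.2, -190.0]] mean [ 493.7 -220.6] ang [164.1, 167.4]
```

View pics/w7z.png

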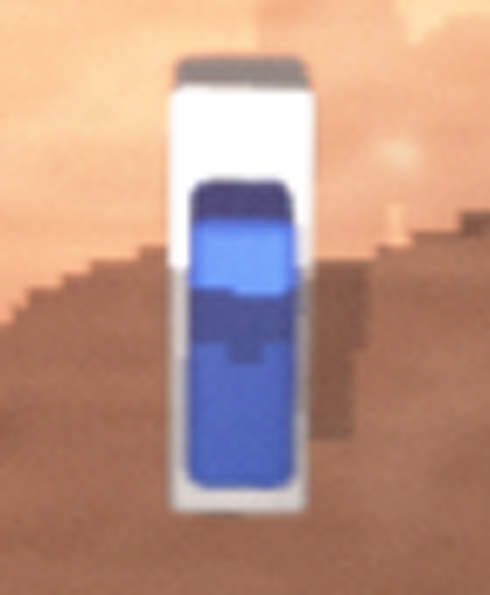

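```bash
python3 - <<'E'
from h import *
ci=np.load('ci7.npy',allow_pickle=True).item()
def c(uv): return [(290+u/7,165+v/7) for u,v in uv]
def line(n,uv,z):
    P=pix2plane(ci,uv,z)[:,:2]; print(n,np.round(P,1).tolist(),'mean',np.round(P.mean(0),1),'ang',[round(math.degrees(math.atan2(*(P[i+1]-P[i])[::-1])),1) for i in range(0,len(P),2)])
line('bar',c([(171,513),(172,88),(304,512),(314,88)]),26)
line('handle',c([(187,487),(192,220),(295,487),(292,220)]),50)
info(); plan([431,32,75],180,5)
E
```

```text
bar [[456.6, 24.9], [407.0, 24.9], [456.4, 40.3], [406.9, 40.6]] mean [431.7  32.7] ang [-180.0, 179.6]
handle [[446.1, 26.9], [417.0, 27.3], [446.0, 38.5], [416.9, 37.7]] mean [431.5  32.6] ang [179.2, -178.6]
t 10.47 p [428.9  30.3 203.2] yaw -179.3 tilt [0.0008 0.0005] F [ 0.2 -0.1  0.7] g 40.0
tr [[-0.4, 0.3, 25.6], [-0.4, 0.3, 25.6], [-0.4, 0.3, 25.6], [-0.4, 0.3, 25.6], [-0.4, 0.3, 25.6]]
dr [0.01, 0.01, 0.14]
```

>>> {"op": "send_rows", "data": {
  "translation": [
    [-0.5, 0.5, 26],
    [-0.5, 0.5, 26],
    [-0.5, 0.4, 26],
    [-0.5, 0.4, 26],
    [-0.5, 0.4, 26]
  ],
  "dr": [
    [0, 0, 0],
    [0, 0, 0],
    [0, 0, 0],
    [0, 0, 0],
    [0, 0, 0]
  ],
  "grip": [40, 36, 32, 32, 32]
}}

```text
clock: 11.1
position: [432.0, 30.8, 71.7]
ee_rot: [-0.006, 1.0, -0.0, -0.0]
contact_force: [0.8, 0.3, 0.1]
gripper_width: 32.3
```

>>> {"op": "send_rows", "data": {
  "translation": [
    [0, 0, 15],
    [0, 0, 15],
    [0, 0, 5],
    [0, 0, 0],
    [0, 0, 0]
  ],
  "dr": [
    [0, 0, 0],
    [0, 0, 0],
    [0, 0, 0],
    [0, 0, 0],
    [0, 0, 0]
  ],
  "grip": [32, 32, 32, 32, 32]
}}

```text
clock: 11.72
position: [432.2, 31.4, 38.3]
ee_rot: [-0.005, 1.0, 0.0, 0.001]
contact_force: [-1.5, -0.5, -0.0]
gripper_width: 31.9
```

```bash
python3 - <<'E'
from h import *
info(); im,ci=snap('wrist','w8.png'); info()
E
```

```text
t 11.72 p [432.2  31.4  38.3] yaw -179.41 tilt [0.001  0.0004] F [-1.5 -0.5 -0. ] g 31.9
t 11.78 p [432.2  31.5  38.3] yaw -179.42 tilt [0.0012 0.0005] F [0.2 0.1 0.7] g 32.1
```

View pics/w8.png

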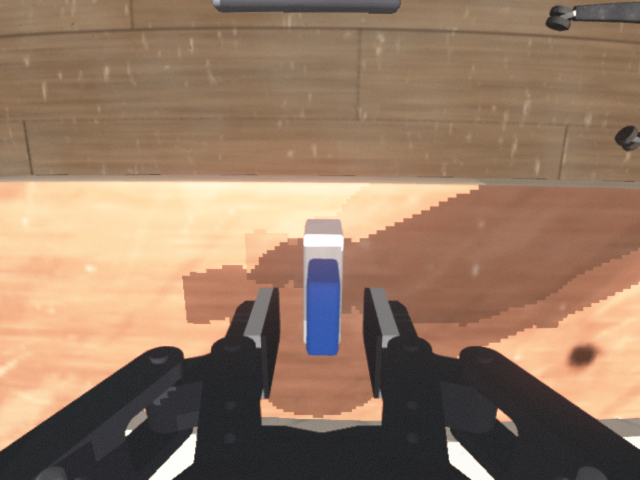

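The handle is centred between the fingers (px 306–340, fingers at 275/367). I'll go down and close.

>>> {"op": "send_rows", "data": {
  "translation": [
    [0, 0.5, 4],
    [0, 0, 3],
    [0, 0, 0],
    [0, 0, 0],
    [0, 0, 0]
  ],
  "dr": [
    [0, 0, 0],
    [0, 0, 0],
    [0, 0, 0],
    [0, 0, 0],
    [0, 0, 0]
  ],
  "grip": [32, 32, 20, 8, 3]
}}

```text
clock: 12.4
position: [431.9, 32.0, 30.9]
ee_rot: [-0.005, 1.0, 0.0, 0.0]
contact_force: [0.1, -0.5, 1.0]
gripper_width: 10.7
```

>>> {"op": "send_rows", "data": {
  "translation": [
    [0, 0, 0],
    [0, 0, -3],
    [0, 0, -30],
    [0, 0, -35],
    [0, 0, -35]
  ],
  "dr": [
    [0, 0, 0],
    [0, 0, 0],
    [0, 0, 0],
    [0, 0, 0],
    [0, 0, 0]
  ],
  "grip": [3, 3, 3, 3, 3]
}}

```text
clock: 13.02
position: [431.4, 31.7, 134.8]
ee_rot: [-0.005, 1.0, -0.0, -0.0]
contact_force: [-0.0, 0.4, -1.3]
gripper_width: 10.2
```

```bash
python3 - <<'E'
from h import *
info(); im,ci=snap('wrist','w9.png'); info()
t=np.array([466.3,-361]); d=np.array([math.sin(math.radians(10.9)),math.cos(math.radians(10.9))])
g=t+d*(10+8+3); print('gap target',g)
plan([g[0],g[1],140],180-10.9,15)
E
```

```text
t 13.03 p [431.4  31.7 134.8] yaw -179.44 tilt [-0.0007 -0.0001] F [-0.   0.4 -1.3] g 10.2
t 13.07 p [434.4  32.6 139.3] yaw -179.35 tilt [0.0086 0.0024] F [2.3 0.5 4. ] g 10.2
gap target [ 470.2710043  -340.37886703]
tr [[-2.1, -24.9, -0.1], [-2.4, -24.9, -0.1], [-2.8, -24.8, -0.1], [-3.1, -24.8, -0.1], [-3.4, -24.7, -0.1], [-3.8, -24.7, -0.1], [-4.1, -24.6, -0.1], [-4.4, -24.6, -0.1], [-4.8, -24.5, -0.1], [-5.1, -24.5, -0.1], [-5.4, -24.4, -0.1], [-5.8, -24.3, -0.1], [-6.1, -24.2, -0.1], [-6.4, -24.1, -0.0], [-6.7, -24.1, -0.0]]
dr [0.01, 0.03, 0.77]
```

View pics/w9.png

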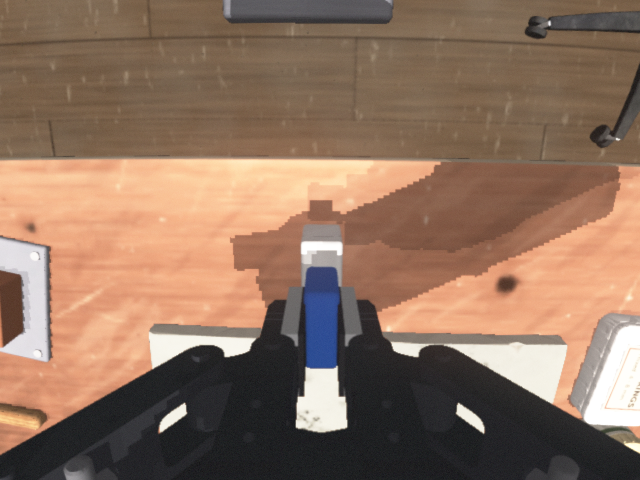

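```bash
python3 - <<'E'
from h import *
info()
plan([470.3,-340.4,125],180-10.9,10,p=[431.9,31.9,134.8])
E
```

```text
t 13.07 p [434.4  32.6 139.3] yaw -179.35 tilt [0.0086 0.0024] F [2.3 0.5 4. ] g 10.2
tr [[-3.4, -37.3, 0.9], [-4.2, -37.2, 0.9], [-4.9, -37.1, 0.9], [-5.7, -37.0, 0.9], [-6.4, -36.9, 1.0], [-7.1, -36.7, 1.0], [-7.9, -36.6, 1.0], [-8.6, -36.4, 1.0], [-9.4, -36.2, 1.0], [-10.1, -36.0, 1.0]]
dr [0.02, 0.05, 1.16]
```

>>> {"op": "send_rows", "data": {
  "translation": [
    [-3.5, -37.3, 0],
    [-4.2, -37.2, 0],
    [-5, -37, 0],
    [-5.7, -37, 0],
    [-6.4, -37, 0]
  ],
  "dr": [
    [0, 0, 1.1],
    [0, 0, 1.1],
    [0, 0, 1.1],
    [0, 0, 1.1],
    [0, 0, 1.1]
  ],
  "grip": [3, 3, 3, 3, 3]
}}

```text
clock: 13.7
position: [451.0, -155.4, 133.6]
ee_rot: [0.043, 0.999, 0.0, -0.0]
contact_force: [0.9, -0.2, -0.9]
gripper_width: 10.8
```

>>> {"op": "send_rows", "data": {
  "translation": [
    [-7.1, -36.7, 1],
    [-8, -36.6, 1],
    [-8.6, -36.4, 1],
    [-9.4, -36.2, 1],
    [-10, -36, 1]
  ],
  "dr": [
    [0, 0, 1.2],
    [0, 0, 1.2],
    [0, 0, 1.2],
    [0, 0, 1.1],
    [0, 0, 1.1]
  ],
  "grip": [3, 3, 3, 3, 3]
}}

```text
clock: 14.32
position: [470.6, -341.3, 128.3]
ee_rot: [0.094, 0.996, 0.0, -0.0]
contact_force: [-0.1, 1.0, -0.2]
gripper_width: 10.9
```

>>> {"op": "send_rows", "data": {
  "translation": [
    [0, 0, 20],
    [0, 0, 20],
    [0, 0, 10],
    [0, 0, 0],
    [0, 0, 0]
  ],
  "dr": [
    [0, 0, 0],
    [0, 0, 0],
    [0, 0, 0],
    [0, 0, 0],
    [0, 0, 0]
  ],
  "grip": [3, 3, 3, 3, 3]
}}

```text
clock: 14.95
position: [471.5, -340.4, 79.6]
ee_rot: [0.093, 0.996, -0.0, 0.001]
contact_force: [-0.6, -0.6, -1.1]
gripper_width: 10.9
```

```bash
python3 - <<'E'
from h import *
info(); im,ci=snap('wrist','w10.png'); info(); snap('scene','s10.png'); snap('top','t10.png'); info()
np.save('ci10.npy',ci,allow_pickle=True)
im=cv2.imread('pics/s10.png'); cv2.imwrite('pics/s10z.png',cv2.resize(im[230:420,310:490],None,fx=3.1,fy=3.1,interpolation=cv2.INTER_CUBIC))
E
```

```text
t 14.95 p [ 471.5 -340.4   79.6] yaw 169.3 tilt [ 0.0012 -0.0007] F [-0.6 -0.6 -1.1] g 10.9
t 15.0 p [ 471.5 -340.4   79.8] yaw 169.3 tilt [ 0.0016 -0.0008] F [ 0.2  0.  -1.3] g 10.3
t 15.1 p [ 471.4 -340.4   79.6] yaw 169.29 tilt [ 0.0015 -0.0006] F [-0.3  0.  -0.4] g 10.5
```

View pics/w10.png

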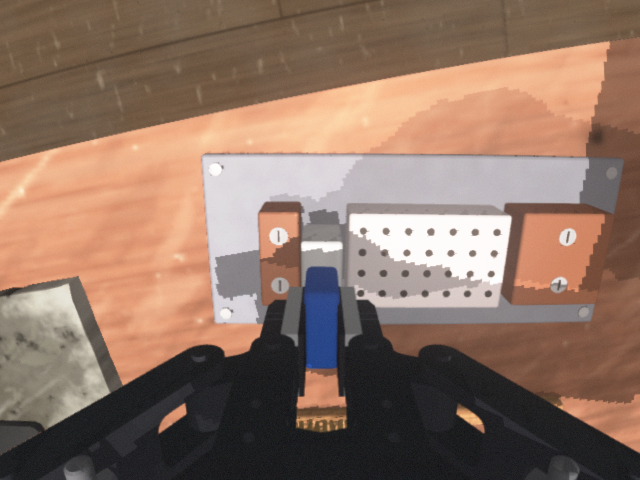

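View pics/s10z.png

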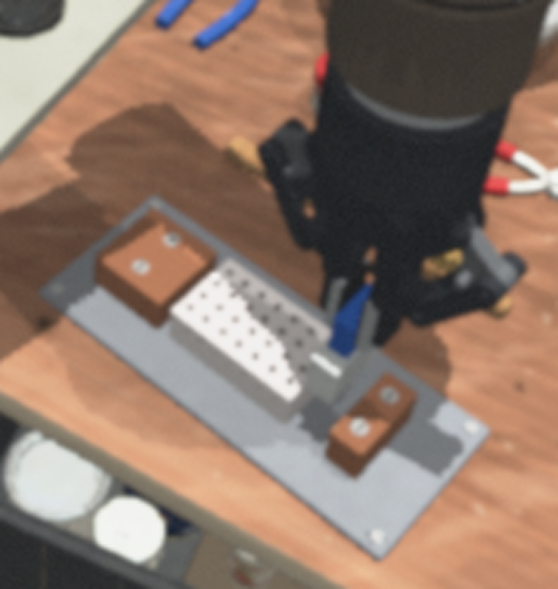

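```bash
python3 - <<'E'
import cv2
im=cv2.imread('pics/w10.png'); cv2.imwrite('pics/w10z.png',cv2.resize(im[190:310,245:385],None,fx=5,fy=5,interpolation=cv2.INTER_CUBIC))
E
```

```text
(no output)
```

View pics/w10z.png

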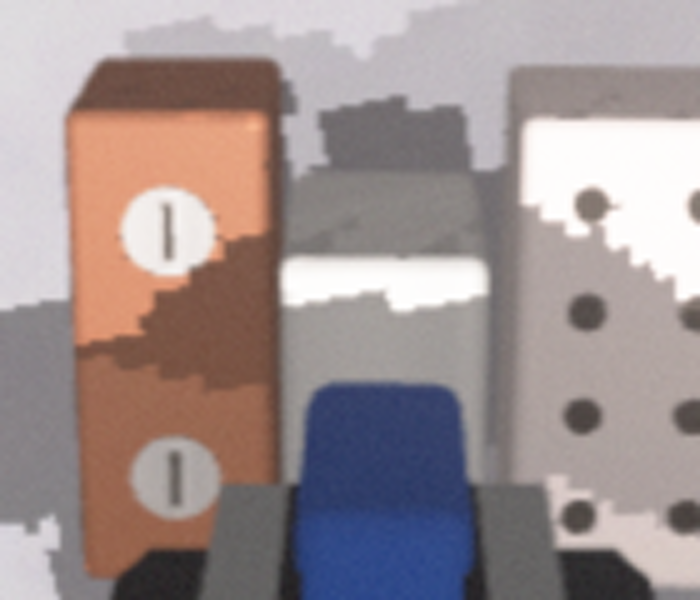

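```bash
python3 - <<'E'
from h import *
ci=np.load('ci10.npy',allow_pickle=True).item()
def w(uv,z): return pix2plane(ci,[(245+u/5,190+v/5) for u,v in uv],z)[:,:2]
zt=79.6-31+26; 
pts={'thin':w([(68,112),(270,112),(279,480)],31),'tile':w([(523,118),(512,480)],31),'bartop':w([(281,258),(489,260)],zt),'barbot':w([(289,172),(479,172)],zt-26)}
d=lambda a,b: round(math.degrees(math.atan2(*(b-a)[::-1])),2)
P=pts['thin']; print('thin near ang',d(P[0],P[1]),'side',d(P[1],P[2])); print('tile side',d(*pts['tile'])); print('bar end',d(*pts['bartop']),d(*pts['barbot']))
y=math.radians(-10.9); ex=np.array([math.cos(y),math.sin(y)]); ey=np.array([-ex[1],ex[0]])
o=np.array([471.5,-340.4])
for k,v in pts.items(): print(k,np.round([( (q-o)@ex,(q-o)@ey) for q in v],1).tolist())
E
```

```text
thin near ang 79.26 side -10.24
tile side -11.21
bar end 78.73 79.31
thin [[-25.5, -29.5], [-25.6, -10.2], [12.6, -9.8]]
tile [[-25.1, 13.9], [12.5, 13.7]]
bartop [[-25.2, -7.1], [-25.1, 8.5]]
barbot [[-24.6, -7.7], [-24.6, 8.9]]
```

The gap in tray y runs from -10.0 to +13.8 relative to the TCP, and the bar from -7.3 to +8.7. The ends are level in x. I'll shift +1.2 mm along tool y and descend.

>>> {"op": "send_rows", "data": {
  "translation": [
    [0, 1.2, 0],
    [0, 0, 6],
    [0, 0, 6],
    [0, 0, 4],
    [0, 0, 0]
  ],
  "dr": [
    [0, 0, 0],
    [0, 0, 0],
    [0, 0, 0],
    [0, 0, 0],
    [0, 0, 0]
  ],
  "grip": [3, 3, 3, 3, 3]
}}

```text
clock: 15.72
position: [470.8, -339.0, 62.1]
ee_rot: [0.094, 0.996, 0.0, -0.001]
contact_force: [0.3, 0.0, -0.1]
gripper_width: 10.5
```

>>> {"op": "send_rows", "data": {
  "translation": [
    [0, 0, 2],
    [0, 0, 3],
    [0, 0, 3],
    [0, 0, 3],
    [0, 0, 3]
  ],
  "dr": [
    [0, 0, 0],
    [0, 0, 0],
    [0, 0, 0],
    [0, 0, 0],
    [0, 0, 0]
  ],
  "grip": [3, 3, 3, 3, 3]
}}

```text
clock: 16.35
position: [471.1, -339.1, 48.6]
ee_rot: [0.094, 0.996, 0.0, -0.0]
contact_force: [-0.7, 0.5, -0.2]
gripper_width: 10.6
```

```bash
python3 - <<'E'
from h import *
info(); im,ci=snap('wrist','w11.png'); info()
cv2.imwrite('pics/w11z.png',cv2.resize(im[190:350,225:415,::-1],None,fx=3.5,fy=3.5,interpolation=cv2.INTER_CUBIC))
E
```

```text
t 16.35 p [ 471.1 -339.1   48.6] yaw 169.27 tilt [-0.0001  0.    ] F [-0.7  0.5 -0.2] g 10.6
t 16.4 p [ 470.8 -339.    48.2] yaw 169.26 tilt [-0.0008  0.0004] F [-0.5  0.1 -2.4] g 10.7
```

View pics/w11z.png

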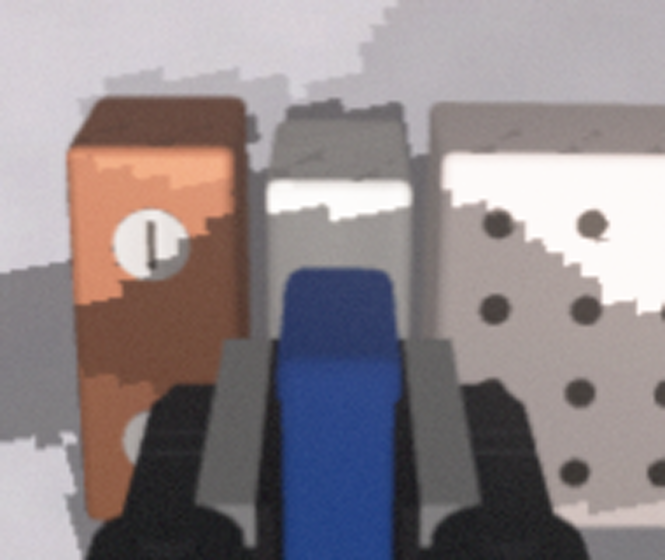

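The bar is in the wide gap with room on both sides. I'll lower it to the tray.

>>> {"op": "send_rows", "data": {
  "translation": [
    [0, 0, 4],
    [0, 0, 4],
    [0, 0, 1.5],
    [0, 0, 1],
    [0, 0, 0]
  ],
  "dr": [
    [0, 0, 0],
    [0, 0, 0],
    [0, 0, 0],
    [0, 0, 0],
    [0, 0, 0]
  ],
  "grip": [3, 3, 3, 3, 3]
}}

```text
clock: 17.02
position: [471.2, -339.1, 38.3]
ee_rot: [0.093, 0.996, -0.0, -0.0]
contact_force: [-0.3, 0.2, -0.2]
gripper_width: 10.4
```

```bash
python3 - <<'E'
from h import *
info(); im,ci=snap('wrist','w12.png'); info()
E
```

```text
t 17.02 p [ 471.2 -339.1   38.3] yaw 169.27 tilt [-0. -0.] F [-0.3  0.2 -0.2] g 10.4
t 17.07 p [ 471.2 -339.1   38.4] yaw 169.27 tilt [ 0.0001 -0.0001] F [ 1.  -0.2 -0.5] g 10.3
```

>>> {"op": "send_rows", "data": {
  "translation": [
    [0, 0, 0.7],
    [0, 0, 0.7],
    [0, 0, 0.3],
    [0, 0, 0],
    [0, 0, 0]
  ],
  "dr": [
    [0, 0, 0],
    [0, 0, 0],
    [0, 0, 0],
    [0, 0, 0],
    [0, 0, 0]
  ],
  "grip": [3, 3, 3, 3, 3]
}}

```text
clock: 17.7
position: [471.2, -339.1, 36.9]
ee_rot: [0.093, 0.996, -0.0, 0.0]
contact_force: [-0.3, 0.9, 3.7]
gripper_width: 10.6
```

Upward contact of about 4 N at the expected height, so it's seated. I'll open a little and back off upward.

>>> {"op": "send_rows", "data": {
  "translation": [
    [0, 0, -0.3],
    [0, 0, 0],
    [0, 0, 0],
    [0, 0, 0],
    [0, 0, -3]
  ],
  "dr": [
    [0, 0, 0],
    [0, 0, 0],
    [0, 0, 0],
    [0, 0, 0],
    [0, 0, 0]
  ],
  "grip": [14, 18, 22, 24, 24]
}}

```text
clock: 18.32
position: [471.0, -339.0, 39.8]
ee_rot: [0.094, 0.996, 0.0, -0.0]
contact_force: [0.1, 0.4, -1.0]
gripper_width: 23.9
```

>>> {"op": "send_rows", "data": {
  "translation": [
    [0, 0, -8],
    [0, 0, -20],
    [0, 0, -30],
    [0, 0, -30],
    [0, 0, -10]
  ],
  "dr": [
    [0, 0, 0],
    [0, 0, 0],
    [0, 0, 0],
    [0, 0, 0],
    [0, 0, 0]
  ],
  "grip": [24, 24, 24, 40, 60]
}}

```text
clock: 18.95
position: [472.2, -339.6, 140.5]
ee_rot: [0.093, 0.996, -0.001, 0.002]
contact_force: [-0.1, 0.9, 0.7]
gripper_width: 56.9
```

```bash
python3 - <<'E'
from h import *
info(); im,ci=snap('wrist','w13.png'); info()
np.save('ci13.npy',ci,allow_pickle=True)
cv2.imwrite('pics/w13z.png',cv2.resize(im[140:340,200:600,::-1],None,fx=2,fy=2,interpolation=cv2.INTER_CUBIC))
E
```

```text
t 18.95 p [ 472.2 -339.6  140.5] yaw 169.28 tilt [ 0.0043 -0.0019] F [-0.1  0.9  0.7] g 56.9
t 19.0 p [ 472.2 -339.6  140.6] yaw 169.29 tilt [ 0.0042 -0.0019] F [1.  0.3 1. ] g 60.2
```

View pics/w13z.png

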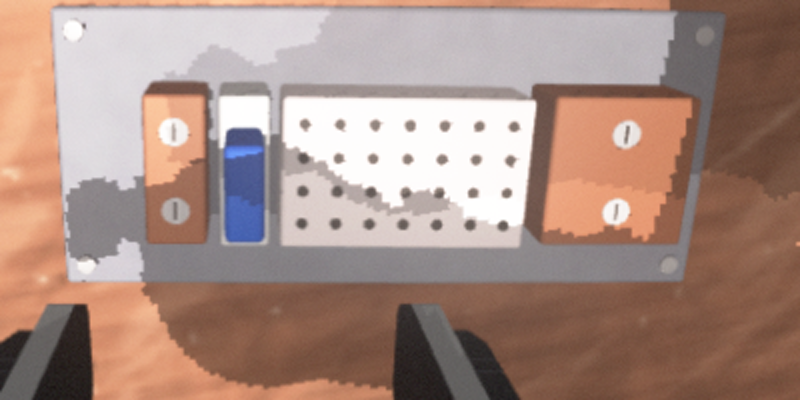

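```bash
python3 - <<'E'
from h import *
info(); plan([481.5,-288,120],-100.9,10,p=[471.6,-339.3,137.9],r=down(169.27))
E
```

```text
t 19.0 p [ 472.2 -339.6  140.6] yaw 169.29 tilt [ 0.0042 -0.0019] F [1.  0.3 1. ] g 60.2
tr [[-0.0, 5.2, 1.8], [-0.8, 5.2, 1.8], [-1.6, 5.0, 1.8], [-2.4, 4.6, 1.8], [-3.1, 4.2, 1.8], [-3.7, 3.7, 1.8], [-4.2, 3.1, 1.8], [-4.7, 2.4, 1.8], [-5.0, 1.6, 1.8], [-5.2, 0.8, 1.8]]
dr [0.0, 0.0, -8.98]
```

>>> {"op": "send_rows", "data": {
  "translation": [
    [0, 5.2, 0],
    [-0.8, 5.2, 0],
    [-1.6, 5, 0],
    [-2.4, 4.6, 0],
    [-3.1, 4.2, 0]
  ],
  "dr": [
    [0, 0, -9],
    [0, 0, -9],
    [0, 0, -9],
    [0, 0, -9],
    [0, 0, -9]
  ],
  "grip": [66, 66, 66, 66, 66]
}}

```text
clock: 19.62
position: [475.3, -312.9, 136.5]
ee_rot: [-0.297, 0.955, 0.001, -0.001]
contact_force: [0.1, 0.4, -1.1]
gripper_width: 65.7
```

>>> {"op": "send_rows", "data": {
  "translation": [
    [-3.7, 3.7, 4],
    [-4.2, 3.1, 4],
    [-4.7, 2.4, 4],
    [-5, 1.6, 4],
    [-5.2, 0.8, 4]
  ],
  "dr": [
    [0, 0, -9],
    [0, 0, -9],
    [0, 0, -9],
    [0, 0, -9],
    [0, 0, -9]
  ],
  "grip": [66, 66, 66, 66, 66]
}}

```text
clock: 20.25
position: [480.2, -287.2, 116.5]
ee_rot: [-0.64, 0.769, 0.001, -0.001]
contact_force: [-0.2, 0.1, 0.3]
gripper_width: 65.9
```

>>> {"op": "send_rows", "data": {
  "translation": [
    [0, 0, 20],
    [0, 0, 20],
    [0, 0, 20],
    [0, 0, 0],
    [0, 0, 0]
  ],
  "dr": [
    [0, 0, 0],
    [0, 0, 0],
    [0, 0, 0],
    [0, 0, 0],
    [0, 0, 0]
  ],
  "grip": [66, 66, 66, 66, 66]
}}

```text
clock: 20.88
position: [481.1, -287.8, 58.0]
ee_rot: [-0.638, 0.77, -0.0, -0.0]
contact_force: [-0.2, 0.4, -0.9]
gripper_width: 66.1
```

```bash
python3 - <<'E'
from h import *
info(); im,ci=snap('wrist','w14.png'); info()
np.save('ci14.npy',ci,allow_pickle=True)
E
```

```text
t 20.88 p [ 481.1 -287.8   58. ] yaw -100.72 tilt [-0.0001 -0.0002] F [-0.2  0.4 -0.9] g 66.1
t 20.93 p [ 481.3 -287.8   58.4] yaw -100.72 tilt [ 0.0008 -0.0004] F [-0.1 -0.4  0.7] g 65.9
```

View pics/w14.png

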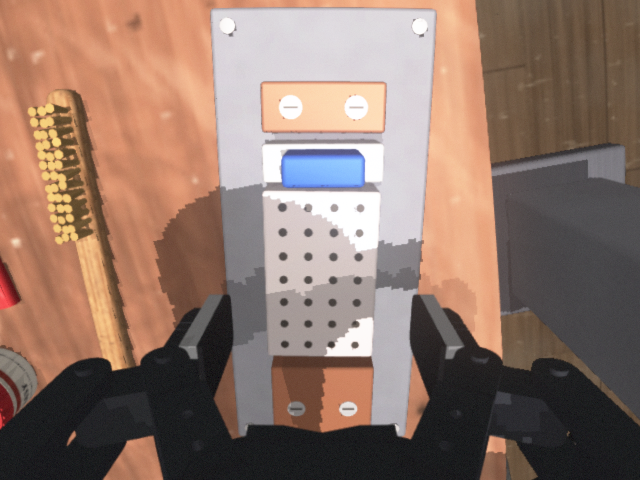

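The tile is centred between the fingers (px 265–378, fingers at 232/410). I'll descend and grip.

>>> {"op": "send_rows", "data": {
  "translation": [
    [0, 0, 12],
    [0, 0, 14],
    [0, 0, 14],
    [0, 0, 8],
    [0, 0, 2]
  ],
  "dr": [
    [0, 0, 0],
    [0, 0, 0],
    [0, 0, 0],
    [0, 0, 0],
    [0, 0, 0]
  ],
  "grip": [66, 66, 66, 66, 66]
}}

```text
clock: 21.55
position: [480.5, -287.6, 7.0]
ee_rot: [-0.638, 0.77, 0.001, -0.0]
contact_force: [0.2, 0.5, -0.5]
gripper_width: 66.1
```

>>> {"op": "send_rows", "data": {
  "translation": [
    [0, 0, 0],
    [0, 0, 0],
    [0, 0, 0],
    [0, 0, 0],
    [0, 0, 0]
  ],
  "dr": [
    [0, 0, 0],
    [0, 0, 0],
    [0, 0, 0],
    [0, 0, 0],
    [0, 0, 0]
  ],
  "grip": [60, 54, 48, 42, 42]
}}

```text
clock: 22.18
position: [481.6, -287.9, 8.8]
ee_rot: [-0.638, 0.77, -0.001, 0.0]
contact_force: [-1.1, 0.8, 5.6]
gripper_width: 49.0
```

```bash
python3 - <<'E'
from h import *
info(); im,ci=snap('wrist','w15.png'); info()
cv2.imwrite('pics/w15.png',im[:,:,::-1])
E
```

```text
t 22.18 p [ 481.6 -287.9    8.8] yaw -100.72 tilt [ 0.0016 -0.0006] F [-1.1  0.8  5.6] g 49.0
t 22.23 p [ 481.5 -287.9    8.8] yaw -100.71 tilt [ 0.0015 -0.0006] F [0.2 1.3 5.9] g 48.6
```

View pics/w15.png

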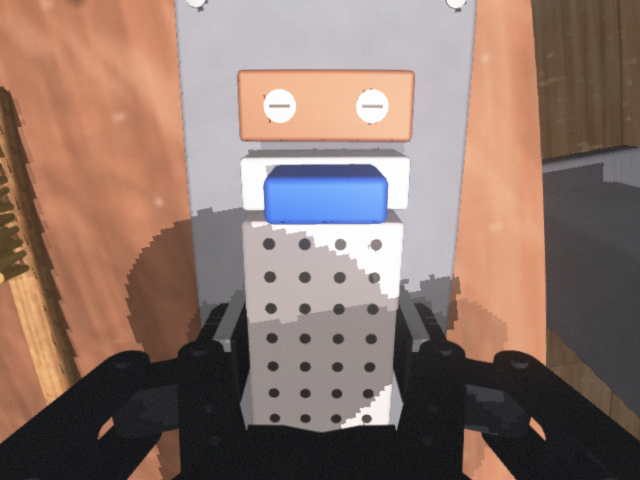

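>>> {"op": "send_rows", "data": {
  "translation": [
    [0.8, 0, 0],
    [1.2, 0, 0],
    [1.2, 0, 0],
    [1.2, 0, 0],
    [1.2, 0, 0]
  ],
  "dr": [
    [0, 0, 0],
    [0, 0, 0],
    [0, 0, 0],
    [0, 0, 0],
    [0, 0, 0]
  ],
  "grip": [42, 42, 42, 42, 42]
}}

```text
clock: 22.85
position: [480.9, -292.3, 8.7]
ee_rot: [-0.638, 0.77, -0.0, 0.001]
contact_force: [1.0, 6.8, 6.1]
gripper_width: 49.0
```

>>> {"op": "send_rows", "data": {
  "translation": [
    [0.7, 0, 0],
    [0.6, 0, 0],
    [0.4, 0, 0],
    [0, 0, 0],
    [0, 0, 0]
  ],
  "dr": [
    [0, 0, 0],
    [0, 0, 0],
    [0, 0, 0],
    [0, 0, 0],
    [0, 0, 0]
  ],
  "grip": [42, 42, 42, 42, 42]
}}

```text
clock: 23.48
position: [480.6, -294.0, 8.8]
ee_rot: [-0.638, 0.77, -0.001, 0.001]
contact_force: [0.7, 6.7, 6.0]
gripper_width: 49.0
```

```bash
python3 - <<'E'
from h import *
info(); im,ci=snap('wrist','w16.png'); info(); print(arm.read_state()['wrist_torque'])
cv2.imwrite('pics/w16z.png',cv2.resize(im[50:250,220:430,::-1],None,fx=3,fy=3,interpolation=cv2.INTER_CUBIC))
E
```

```text
t 23.48 p [ 480.6 -294.     8.8] yaw -100.7 tilt [0.002  0.0003] F [0.7 6.7 6. ] g 49.0
t 23.52 p [ 480.7 -294.     8.8] yaw -100.7 tilt [0.002  0.0003] F [0.8 5.5 6.6] g 49.1
[ 1.76406773 -0.23440178 -0.07557001]
```

View pics/w16z.png

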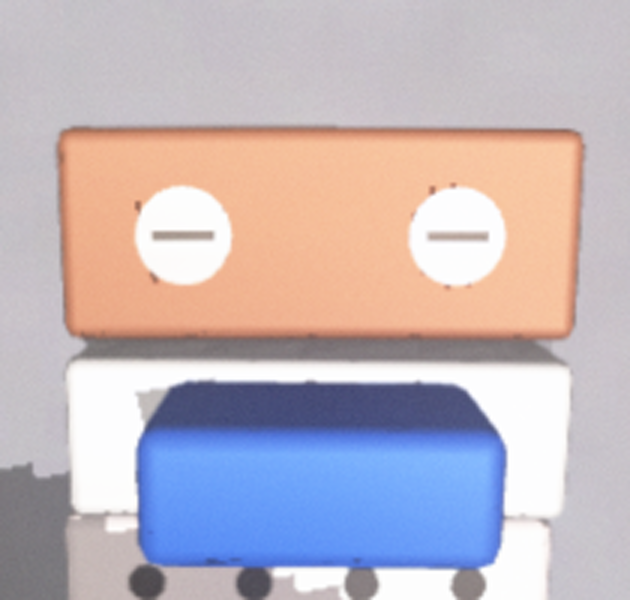

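>>> {"op": "send_rows", "data": {
  "translation": [
    [0.6, 0, 0],
    [0.6, 0, 0],
    [0.6, 0, 0],
    [0.6, 0, 0],
    [0, 0, 0]
  ],
  "dr": [
    [0, 0, 0],
    [0, 0, 0],
    [0, 0, 0],
    [0, 0, 0],
    [0, 0, 0]
  ],
  "grip": [42, 42, 42, 42, 42]
}}

```text
clock: 24.15
position: [480.3, -295.6, 8.8]
ee_rot: [-0.638, 0.77, -0.0, 0.001]
contact_force: [1.5, 9.7, 7.4]
gripper_width: 48.9
```

```bash
python3 - <<'E'
from h import *
info(); print(arm.read_state()['wrist_torque'])
E
```

```text
t 24.15 p [ 480.3 -295.6    8.8] yaw -100.7 tilt [0.0021 0.001 ] F [1.5 9.7 7.4] g 48.9
[ 2.69187429 -0.45073626 -0.02013275]
```

Contact is starting (7.8 mm travelled, as predicted). I'll press on.

>>> {"op": "send_rows", "data": {
  "translation": [
    [0.6, 0, 0],
    [0.6, 0, 0],
    [0.6, 0, 0],
    [0, 0, 0],
    [0, 0, 0]
  ],
  "dr": [
    [0, 0, 0],
    [0, 0, 0],
    [0, 0, 0],
    [0, 0, 0],
    [0, 0, 0]
  ],
  "grip": [42, 42, 42, 42, 42]
}}

```text
clock: 24.78
position: [480.3, -295.7, 8.8]
ee_rot: [-0.638, 0.77, 0.0, 0.002]
contact_force: [3.2, 17.8, 8.9]
gripper_width: 48.8
```

```bash
python3 - <<'E'
from h import *
info(); im,ci=snap('wrist','w17.png'); info(); print(arm.read_state()['wrist_torque'])
cv2.imwrite('pics/w17z.png',cv2.resize(im[50:250,220:430,::-1],None,fx=3,fy=3,interpolation=cv2.INTER_CUBIC))
E
```

```text
t 24.77 p [ 480.3 -295.7    8.8] yaw -100.69 tilt [0.0022 0.0026] F [ 3.2 17.8  8.9] g 48.8
t 24.82 p [ 480.3 -295.7    8.8] yaw -100.69 tilt [0.0022 0.0026] F [ 3.1 17.6  9.6] g 48.9
[ 4.98336677 -0.77759534 -0.03294641]
```

View pics/w17z.png

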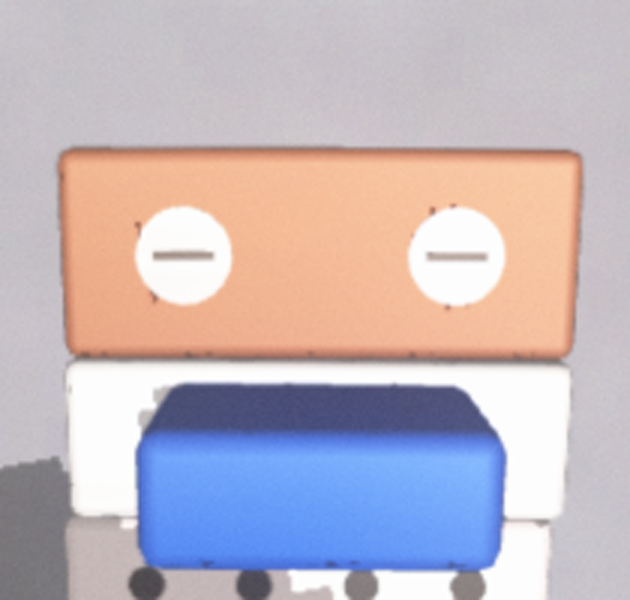

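Flush: the spacer closes against the thin block with no visible gap. I'll press a bit more firmly, then do the final checks.

>>> {"op": "send_rows", "data": {
  "translation": [
    [0.8, 0, 0],
    [0.8, 0, 0],
    [0.6, 0, 0],
    [0, 0, 0],
    [0, 0, 0]
  ],
  "dr": [
    [0, 0, 0],
    [0, 0, 0],
    [0, 0, 0],
    [0, 0, 0],
    [0, 0, 0]
  ],
  "grip": [42, 42, 42, 42, 42]
}}

```text
clock: 25.45
position: [480.2, -295.8, 8.8]
ee_rot: [-0.638, 0.77, 0.001, 0.002]
contact_force: [4.2, 27.8, 11.4]
gripper_width: 48.9
```

```bash
python3 - <<'E'
from h import *
info(); im,ci=snap('wrist','w18.png'); im2,_=snap('scene','s18.png'); im3,_=snap('top','t18.png'); info(); print(arm.read_state()['wrist_torque'])
for c in ('scene',):
  for t in ('spacer_mid','brush_mid','tile_mid','red_pot','pliers_red','pliers_blue','pot_wax'):
    r=arm.place_of(t,c); print(t,[([round(float(v)) for v in q['xyz']],round(q['confidence'],2)) for q in r[:1]])
info()
cv2.imwrite('pics/s18z.png',cv2.resize(im2[200:430,290:520,::-1],None,fx=2.6,fy=2.6,interpolation=cv2.INTER_CUBIC))
cv2.imwrite('pics/w18.png',im[:,:,::-1])
E
```

```text
t 25.45 p [ 480.2 -295.8    8.8] yaw -100.67 tilt [0.0023 0.0046] F [ 4.2 27.8 11.4] g 48.9
t 25.6 p [ 480.2 -295.8    8.8] yaw -100.66 tilt [0.0023 0.0045] F [ 3.6 27.7 11.7] g 48.9
[ 7.57600748 -1.34452787  0.07581199]
spacer_mid [([467, -340, 32], 0.57)]
brush_mid [([595, -296, 6], 0.69)]
tile_mid [([480, -296, 21], 0.69)]
red_pot [([682, -358, 1], 0.37)]
pliers_red [([479, -290, 0], 0.75)]
pliers_blue [([761, -141, -1], 0.72)]
pot_wax [([628, 275, 1], 0.76)]
t 25.95 p [ 480.2 -295.8    8.8] yaw -100.67 tilt [0.0023 0.0045] F [ 3.8 27.8 11.3] g 48.7
```

View pics/w18.png

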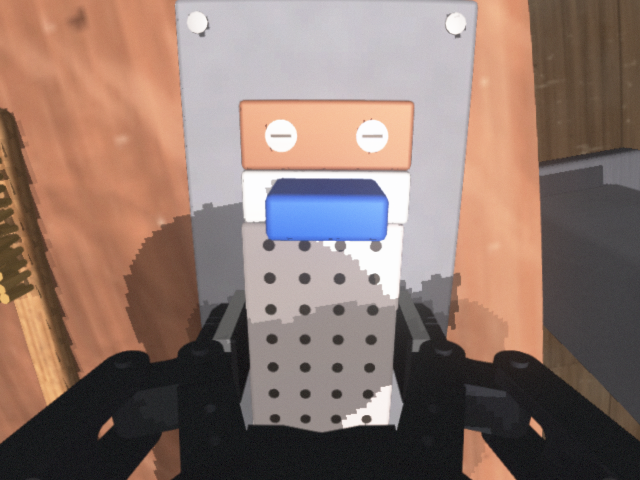

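View pics/s18z.png

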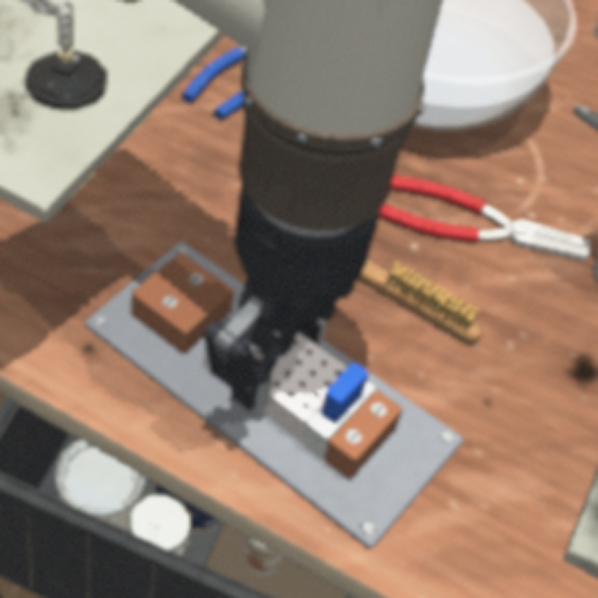

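The spacer is pinched flush between tile and thin block (px 243–408, rows 170–222), the push is steady at 28 N, and the tile is gripped. Handing in.

```bash
python3 - <<'E'
from h import *
print(arm.job_done()); info()
E
```

```text
the job is handed in; nothing more can be done
None
the job is handed in; nothing more can be done
```

The job is handed in at about 26 s of the 72 s allowed, with the arm still holding the tile and pressing it against the spacer.

- **Brush:** I lifted it off the row and laid it on the open table behind it, at about (597, -297).
- **Spacer:** I stood it in the wide gap beside the thin block. It touched down at the expected height with about 4 N of contact, and its ends were level with the blocks to within about 1 mm. Then I let go of it. It was never near the narrow gap.
- **Tile:** I gripped it across its 50 mm and slid it about 8 mm flat along the tray until the spacer stopped against the thin block.

**Last checks:**
- The wrist and scene pictures show no visible gap between thin block, spacer and tile.
- The position held steady, with about 28 N measured along the row. About 7 N of that is the tile's friction on the tray, so roughly 20 N presses on the spacer.
- There was also about 11 N of downward push on the tile, and the tool tilt was under 0.3°.
- In the last check the networks disagreed with the pictures for two bystanders. The red pot was reported, with low confidence, where the red pliers lie, and "pliers_red" was reported at the tray. The pliers showed undisturbed in the last scene picture. The pot was hidden behind the gripper there, so I did not confirm it after the release, but nothing came near it.

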